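Lock the galley's gate bolt

TASK

Lock the tied-up block of type into the little metal galley: with the fingertips push the red knob of the gate bolt along the long leg of its L-shaped slot right to the corner, then push it sideways to the very end of the short leg, beside the yellow dot. Only push the knob from outside, do not take it between the fingers; leave the type and the things round about where they are, and finish clear of everything.

Things in the scene. Friction and masses are not known exactly. Their poses are not given: they have to be found in the camera images.
- galley: Dark steel plate 116 x 234 x 6 mm fixed to the bench with a green lock case and a type pocket. Origin at bench level under the slot's long leg; z up, y along the long leg towards the corner, x along the short leg towards its end. Plate spans x -32..84, y -92..142 mm; case x -28..50, y -85..46 mm, its flat top 30 mm above the bench. Only the knob stands higher than 32 mm.
- knob (a point): Centre of the red knob: upright cylinder 24 mm in diameter, 32 to 70 mm above the bench; this point is on its axis at 50 mm. It cannot be lifted. It slides in the slot against about 1 N of friction, plus light damping, has no spring and stays where it is left. The slot's wall stops it going sideways before the corner.
- slot_corner (a point): Point on the green case's top (30 mm above the bench) where the knob's axis stands at the corner of the slot: (0, 15) mm in the galley's x, y. The long leg begins at (0, -55) mm. The slot is 13 mm wide, its inner corner rounded 4 mm.
- slot_end (a point): Point on the green case's top (30 mm above the bench) where the knob's axis stands at the end of the short leg (locked): (22, 15) mm in the galley's x, y, with a yellow dot just past it.
- gate_bolt (a joint): Travel of the knob and the flat steel bolt along the long leg, m: 0 at the open end, 0.070 at the corner, with the bolt across the mouth of the pocket and in its keeper. Starts between 0 and 0.020.
- knob_slide (a joint): Travel of the knob along the short leg, m: 0 in line with the long leg, 0.022 at the end of the short leg (locked). Can grow only at the corner.
- form: Loose block of grey metal type tied with cord, 54 x 51 x 25 mm, in the galley's pocket (x 16..76, y 60..118 mm in the galley's frame, walls 24 mm high), its top 31 mm above the bench. To be left alone.
- wood_letter: Loose dark wooden printing letter, 53 x 39 x 23 mm, on the bench near the galley. To be left alone.
- ink_tin: Loose round ink tin with a red lid, 67 mm in diameter, 37 mm high, on the bench near the galley. To be left alone.
- eraser: Loose grey-white eraser, 64 x 46 x 22 mm, on the bench near the galley. To be left alone.

How it is judged:
By the outcome, as a careful person would: the job done as asked, in the order asked, and still so for the second after the job is handed in, with the robot touching nothing.
It also fails if it takes over 42 s, if anything falls off the work surface, if the arm or the gripper's body presses on something with over 40 N, if the wrist force passes 120 N, or if a joint passes its speed limit or range.

ROBOT

A 7-joint arm with a two-finger parallel gripper is mounted at the origin on a cart in front of the work surface, level with it; the furniture and walls round the work are solid. World frame = base frame: x ahead of the robot, y to its left, z up, the work surface at z = 0. Lengths are in m, angles in rad, forces in N, time in s.
With the tool pointing down it reaches from about 0.35 to 0.9 m from the base axis. Payload 8.1 kg.
Tool frame: the origin (TCP) lies between the finger pads, 19 mm behind the fingertips; this is the grasp point; z points along the fingers, y is the line along which they close (so a half turn about z gives the same grasp; the last joint's range is limited). The gripper opens to 92 mm and grips with 3 to 60 N. Pads are 19 mm wide; open, the fingers measure 130 mm over their backs; the gripper's body (75 mm by 190 mm) begins 47 mm behind the grasp point.
Start: joints at [1.035, 0.434, 0.025, 1.573, -0.012, 1.134, -0.075], TCP at [0.262, -0.567, 0.246] pointing down, gripper open.
Joint ranges: [-2.62, 2.62], [-0.44, 2.09], [-1.27, 1.32], [0.08, 2.57], [-1.32, 4.46], [0.12, 2], [-2.74, 2.74]. Speed limits (rad/s): [2.22, 2.22, 3.01, 3.01, 3.14, 3.14, 3.14].

INTERFACE

Orientations are given as a rotation vector (axis times angle).
In Python, from cell import arm, cam, status gives the robot as it stands (arm), with the cameras (cam) and the readings (status).
- The arm moves only by the shell command python3 nudge.py [FORCE], which reads ROWS from standard input. ROWS is a JSON list of rows, 1 to 10 of them, each written [[dx, dy, dz], turn, opening]: dx, dy, dz in shares of the most that a row can go, 1 being 50 mm, then a turn about the tool's z in parts of the range, where 1.0 means 2 rad, then the opening from 0.0 (shut) to 1.0 (fully open); each row shifts and turns the commanded pose from where the row before left it, along the tool's axes as they then stand; what a row does not reach is not made up. A row lasts 1/10 s, in which the tool goes at most 0.05 m and 0.15 rad, less where a joint would pass 70% of its speed; a pose out of reach is approached as far as the arm can. The fingers move at their own pace and stop on an object; FORCE is the grip in N (left out, the last holds). Time passes only in rows, so rows that do not move let the fingers close. It prints the time, the measured TCP pose, the force, the opening and the grip force at its end. Input that does not fit is refused with a message, and nothing moves.
- status.observe(): the state, without advancing time (a new reading comes with each control period).
- cam.get_image(name): name is "scene" or "top"; returns a dict with "image" (420x560x3 uint8, blue, green, red), "fx", "fy", "cx", "cy" (pixels), "cam_to_world" (4x4, takes a point from camera to world coordinates). Camera axes: x right, y down, z forward; pixel columns grow to the right and rows downward; lengths in m; the calibration is good to about 2 mm. A picture is of the moment at which its call begins. There is no depth.
- arm.sign_off(): hands the job in; it is judged then, once.
The state is a dict: "clock": time; "joints": joint angles; "dq": joint speeds; "joint_efforts": joint torques, N m; "position": TCP position; "ee_rot": TCP orientation; "force": force on the tool from outside, world axes, zero at the start; "ft_torque": the same for the moment, N m; "width": opening from 0.0 (shut) to 1.0 (fully open); "gripper_force": force on a finger pad.
Only numpy, scipy, OpenCV 4.12 (cv2) and the standard library are available. Lean on these libraries where they do the work, as an engineer would, in place of code of your own. Each camera call takes 0.05 s, during which the arm holds its last target. There are 200 camera calls.

## Working session

There is one attempt and no reset: what is moved stays moved. The work goes in short steps, Python scripts to look and compute and a shell command to move; the robot and the scene stay as the last step left them, time stands still between calls to the robot, and variables do not carry over. Pictures are saved under pics/ and viewed, at most 10 in all, crops included, and the job is handed in when it is done.

```bash
mkdir -p pics; ls
python3 - <<'E'
from cell import arm, cam, status
import cv2,numpy as np
for n in("top","scene"):
    d=cam.get_image(n);cv2.imwrite(f"pics/{n}0.png",d["image"]);print(n,d["fx"],d["fy"],d["cx"],d["cy"],np.round(d["cam_to_world"],4).tolist())
s=status.observe();print(s["position"],s["ee_rot"],s["clock"],s["width"])
E
```

```text
cell.py
nudge.py
pics
top 541.8821702919485 541.8821702919485 276.33151897768965 205.1366974916371 [[-0.0114, -0.9879, 0.1548, 0.4027], [-0.9999, 0.0111, -0.003, 0.3103], [0.0013, -0.1548, -0.9879, 0.931], [0.0, 0.0, 0.0, 1.0]]
scene 406.4350121459208 406.4350121459208 282.64329075865203 209.8872448853103 [[-0.8952, -0.2753, 0.3506, 0.2641], [-0.4455, 0.5787, -0.6831, 0.8933], [-0.0148, -0.7677, -0.6407, 0.6112], [0.0, 0.0, 0.0, 1.0]]
[ 0.26189384 -0.56701087  0.24481651] [-3.06703953e+00 -6.74102240e-01  6.65092639e-04] 0.1 0.999174614044171
```

View pics/top0.png

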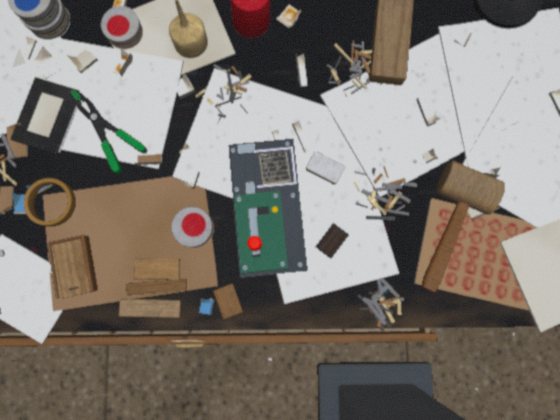

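View pics/scene0.png

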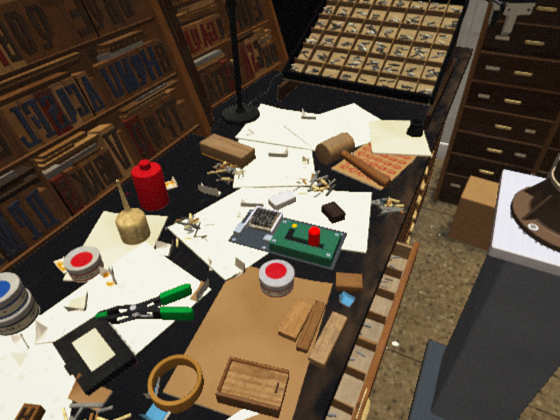

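Run:
```python
import cv2
i=cv2.imread("pics/top0.png")[130:285,170:360];cv2.imwrite("pics/c0.png",cv2.resize(i,None,fx=3.8,fy=3.8,interpolation=2))
i=cv2.imread("pics/scene0.png")[190:280,220:355];cv2.imwrite("pics/c1.png",cv2.resize(i,None,fx=5,fy=5,interpolation=2))
```

```text
(no output)
```

View pics/c0.png

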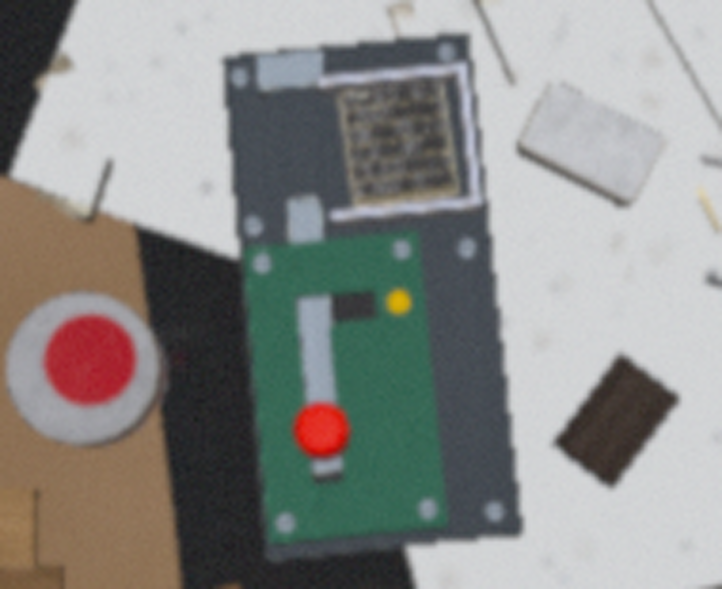

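View pics/c1.png

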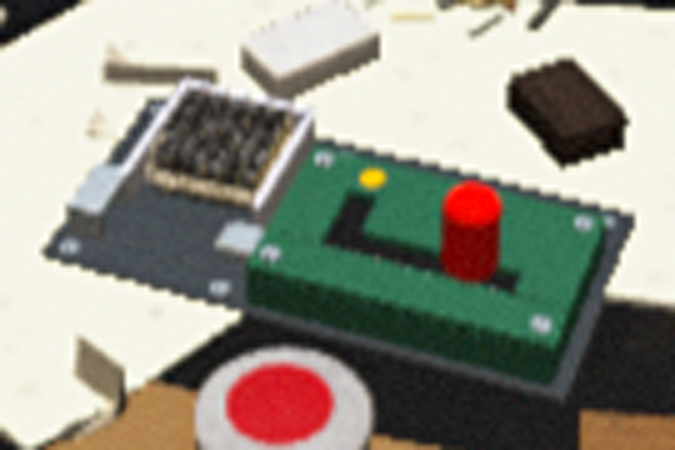

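```bash
cat > h.py <<'E'
import numpy as np
from scipy.optimize import least_squares
K=(541.8822,276.3315,205.1367)
T=np.array([[-0.0114,-0.9879,0.1548,0.4027],[-0.9999,0.0111,-0.003,0.3103],[0.0013,-0.1548,-0.9879,0.931]])
def proj(p):
    c=T[:,:3].T@(p-T[:,3]);return np.array([K[0]*c[0]/c[2]+K[1],K[0]*c[1]/c[2]+K[2]])
def back(u,v,z):
    r=T[:,:3]@np.array([(u-K[1])/K[0],(v-K[2])/K[0],1]);return T[:,3]+r*(z-T[2,3])/r[2]
E
python3 - <<'E'
from h import *
P=[((225,58),(-32,142,6)),((468,36),(84,142,6)),((521,532),(84,-92,6)),((268,558),(-32,-92,6)),
((246,245),(-28,46,30)),((418,231),(50,46,30)),((446,525),(50,-85,30)),((270,542),(-28,-85,30))]
px=lambda c:np.array([170+(c[0]+.5)/3.8-.5,130+(c[1]+.5)/3.8-.5])
def w(q,g):
    c,s=np.cos(q[2]),np.sin(q[2]);g=np.array(g)/1000
    return np.array([q[0]+c*g[0]-s*g[1],q[1]+s*g[0]+c*g[1],g[2]])
f=lambda q:np.concatenate([proj(w(q,g))-px(c) for c,g in P])
r=least_squares(f,[.45,.3,-1.6]);q=r.x;print(q,np.round(r.fun,1))
k=back(*px((322,430)),.07);print("knob",k)
c,s=np.cos(q[2]),np.sin(q[2]);d=k[:2]-q[:2];print("knob in galley",c*d[0]+s*d[1],-s*d[0]+c*d[1])
for n,g in dict(corner=(0,15,30),end=(22,15,30),start=(0,-55,30)).items():print(n,w(q,g))
for n,p,z in[("tin",(85,367),.037),("wood",(617,420),.023),("eraser",(592,143),.022),("dot",(398,301),.03)]:
  print(n,back(*px(p),z))
E
```

```text
[ 0.51914499  0.34726988 -1.48634181] [-0.8 -1.2  0.9 -1.5  0.8  1.  -0.8  0.8 -0.5  0.5  0.2 -0.1  0.5  0.1
 -0.2  0.2]
knob [0.47737421 0.34331749 0.07      ]
knob in galley 0.0004147661124456153 -0.04195530258667817
corner [0.53409153 0.34853519 0.03      ]
end [0.53594732 0.3266136  0.03      ]
start [0.46434102 0.3426304  0.03      ]
tin [0.50895478 0.44792946 0.037     ]
wood [0.48440424 0.21474329 0.023     ]
eraser [0.61001397 0.22250646 0.022     ]
dot [0.53761452 0.31093614 0.03      ]
```

The close-ups show the knob top at top-pixel (254.7, 243). That puts it 13 mm along the long leg, at galley x≈0, which fits the slot. The tin and wooden letter lie well to the sides. The first move turns the tool to the galley's axes, shuts the fingers and travels high.

Units first: shifts go in shares of 50 mm and turns go in shares of 2 rad. So -0.05 m is -1, -0.045 m is -0.9, 0.15 rad is 0.075.

```bash
echo '[[[0.8, 0, 0], 0.075, 0], [[0.8, 0, 0], 0.075, 0], [[0.8, 0, 0], 0.0245, 0], [[0.6, -0.8, 0], 0, 0], [[0.6, -0.8, 0], 0, 0], [[0.4, -0.9, 0], 0, 0], [[0.4, -0.9, 0], 0, 0], [[0, -1, 0], 0, 0], [[0, -1, 0], 0, 0], [[0, -1, 0], 0, 0]]' | python3 nudge.py
cat >> h.py <<'E'
Q=(0.51914,0.34727,-1.48634)
def gal(p):
    c,s=np.cos(Q[2]),np.sin(Q[2]);d=np.array(p[:2])-Q[:2];return np.round([1e3*(c*d[0]+s*d[1]),1e3*(-s*d[0]+c*d[1]),1e3*p[2]],1)
def rep():
    from cell import arm, cam, status
    from scipy.spatial.transform import Rotation as R
    s=status.observe();p=s["position"];M=R.from_rotvec(s["ee_rot"]).as_matrix()
    print("galley mm",gal(p),"toolx ang err",np.arctan2(M[1,0],M[0,0])-(Q[2]+np.pi/2),"toolz",M[:,2].round(3),"F",np.round(s["force"],1),"w",round(s["width"],3),"t",s["clock"])
E
python3 -c "import h;h.rep()"
```

```text
clock: 1.1
position: [0.4488, -0.2048, 0.2452]
ee_rot: [-3.139, -0.132, 0.001]
force: [2.1, 0.7, 0.3]
width: 0.179
gripper_force: 0.0
galley mm [ 544.2 -116.6  245.2] toolx ang err -0.0003372911110788579 toolz [-0.  0. -1.] F [2.1 0.7 0.3] w 0.179 t 1.1
```

Converted, -0.045 m is -0.9, 0.005 m is 0.1.

```bash
echo '[[[0.1, -0.9, 0], 0, 0], [[0.1, -0.9, 0], 0, 0], [[0.1, -0.9, 0], 0, 0], [[0.1, -0.9, 0], 0, 0], [[0, -0.9, 0], 0, 0], [[0, -0.9, 0], 0, 0], [[0, -0.9, 0], 0, 0], [[0, -0.9, 0], 0, 0], [[0, -0.9, 0], 0, 0], [[0, -0.9, 0], 0, 0]]' | python3 nudge.py >/dev/null; echo '[[[0, -0.8, 0.4], 0, 0], [[0, -0.4, 0.4], 0, 0], [[0, 0, 0.4], 0, 0], [[0, 0, 0], 0, 0]]' | python3 nudge.py;python3 -c "import h;h.rep()"
```

```text
clock: 2.5
position: [0.425, 0.3023, 0.1828]
ee_rot: [3.136, 0.134, -0.007]
force: [0.4, -0.6, 0.4]
width: 0.004
gripper_force: 0.0
galley mm [ 36.8 -97.6 182.8] toolx ang err 0.0008184717017686444 toolz [-0.004 -0.003 -1.   ] F [ 0.4 -0.6  0.4] w 0.004 t 2.5
```

Converted, 0.04 m is 0.8, -0.037 m is -0.74.

```bash
echo '[[[0.16, -0.74, 0.4], 0, 0], [[0, 0, 0.8], 0, 0], [[0, 0, 0.6], 0, 0], [[0, 0, 0.4], 0, 0], [[0, 0, 0], 0, 0], [[0, 0, 0], 0, 0]]' | python3 nudge.py;python3 -c "
import h;h.rep()
from cell import arm, cam, status
import cv2
i=cam.get_image('scene')['image'][130:280,200:400];cv2.imwrite('pics/a1.png',cv2.resize(i,None,fx=3.5,fy=3.5,interpolation=2))"
```

```text
clock: 3.1
position: [0.4321, 0.3403, 0.0765]
ee_rot: [3.139, 0.13, 0.001]
force: [0.2, -0.1, 0.8]
width: 0.005
gripper_force: 0.0
galley mm [ -0.4 -87.3  76.5] toolx ang err -0.0015400817087428686 toolz [ 0. -0. -1.] F [ 0.2 -0.1  0.8] w 0.005 t 3.1
```

View pics/a1.png

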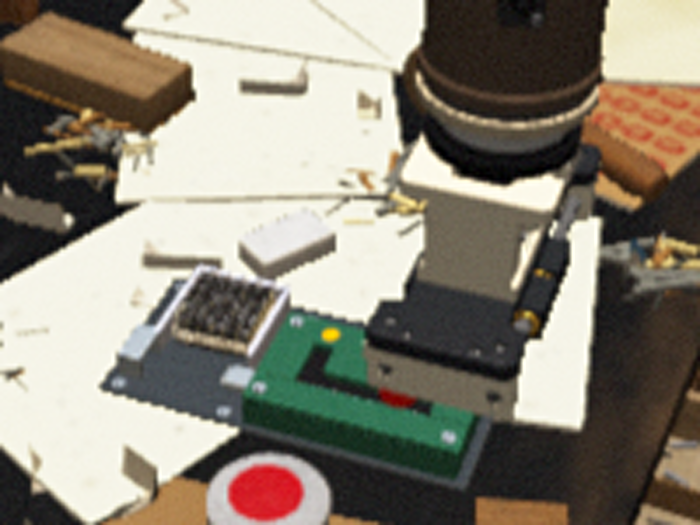

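The gripper hovers behind the knob, with the red visible below it at crop (395, 397). I'll lower it and push.

Converted, 0.01 m is 0.2.

```bash
echo '[[[0, 0, 0.2], 0, 0], [[0, 0, 0.2], 0, 0], [[0, 0, 0], 0, 0], [[0.2, 0, 0], 0, 0], [[0.2, 0, 0], 0, 0], [[0.2, 0, 0], 0, 0], [[0, 0, 0], 0, 0], [[0, 0, 0], 0, 0]]' | python3 nudge.py;python3 -c "import h;h.rep()"
```

```text
clock: 3.95
position: [0.4619, 0.3429, 0.0555]
ee_rot: [-3.139, -0.13, -0.0]
force: [-0.3, 0.5, 0.3]
width: 0.007
gripper_force: 0.0
galley mm [ -0.5 -57.4  55.5] toolx ang err -0.0015828708573715489 toolz [ 0.  0. -1.] F [-0.3  0.5  0.3] w 0.007 t 3.95
```

Slow push, reading the force on the way.

Converted, 0.008 m is 0.16, 0.005 m is 0.1.

```bash
echo '[[[0.16, 0, 0], 0, 0], [[0.16, 0, 0], 0, 0], [[0.16, 0, 0], 0, 0], [[0.16, 0, 0], 0, 0], [[0.1, 0, 0], 0, 0]]' | python3 nudge.py;python3 -c "import h;h.rep()"; echo '[[[0.08, 0, 0], 0, 0], [[0.06, 0, 0], 0, 0], [[0.02, 0, 0], 0, 0], [[0, 0, 0], 0, 0]]' | python3 nudge.py;python3 -c "import h;h.rep()"
```

```text
clock: 4.45
position: [0.4994, 0.3461, 0.0555]
ee_rot: [-3.139, -0.131, -0.001]
force: [-2.5, 0.6, 0.9]
width: 0.009
gripper_force: 0.6
galley mm [ -0.5 -19.8  55.5] toolx ang err -0.0012581660686265678 toolz [ 0.  0. -1.] F [-2.5  0.6  0.9] w 0.009 t 4.45
clock: 4.85
position: [0.5065, 0.3467, 0.0555]
ee_rot: [3.139, 0.131, 0.0]
force: [-0.2, 0.6, 0.5]
width: 0.005
gripper_force: 0.0
galley mm [ -0.5 -12.7  55.5] toolx ang err -0.0008063526489149597 toolz [ 0. -0. -1.] F [-0.2  0.6  0.5] w 0.005 t 4.85
```

Converted, 0.003 m is 0.06, 0.002 m is 0.04.

```bash
echo '[[[0.06, 0, 0], 0, 0], [[0.04, 0, 0], 0, 0], [[0, 0, 0], 0, 0]]' | python3 nudge.py|grep -E "force|posi";python3 -c "import h;h.rep()"; echo '[[[0.03, 0, 0], 0, 0], [[0, 0, 0], 0, 0]]' | python3 nudge.py|grep force;python3 -c "import h;h.rep()"; echo '[[[0.03, 0, 0], 0, 0], [[0, 0, 0], 0, 0]]' | python3 nudge.py|grep force;python3 -c "import h;h.rep()"
```

```text
position: [0.511, 0.3471, 0.0554]
force: [-2.6, -1.3, 1.9]
gripper_force: 1.2
galley mm [-0.5 -8.1 55.4] toolx ang err -0.0006876104542340583 toolz [-0.001 -0.    -1.   ] F [-2.6 -1.3  1.9] w 0.004 t 5.15
force: [-8.3, -2.0, 5.2]
gripper_force: 3.6
galley mm [-0.6 -7.9 55.4] toolx ang err -6.8138549915428e-05 toolz [-0.002 -0.001 -1.   ] F [-8.3 -2.   5.2] w 0.005 t 5.35
force: [-11.7, -2.3, 8.1]
gripper_force: 5.9
galley mm [-0.6 -7.8 55.4] toolx ang err 0.0005645959268512357 toolz [-0.004 -0.002 -1.   ] F [-11.7  -2.3   8.1] w 0.001 t 5.55
```

The stop was reached at a TCP y of −7.8, against −6.5 expected, and the force rose. I'll back off, lift, turn a quarter and go to the −x side.

Converted, -0.042 m is -0.84, -0.03 m is -0.6.

```bash
echo '[[[-0.26, 0, 0], 0, 0], [[0, 0, -0.6], 0, 0], [[0, 0, -0.6], 0, 0], [[0, -0.84, 0], 0, 0], [[0.4, 0, 0], 0, 0], [[0.3, 0, 0], 0, 0], [[0, 0, 0], 0, 0]]' | python3 nudge.py >/dev/null; echo '[[[0, 0, 0], 0.075, 0], [[0, 0, 0], 0.075, 0], [[0, 0, 0], 0.075, 0], [[0, 0, 0], 0.075, 0], [[0, 0, 0], 0.075, 0], [[0, 0, 0], 0.075, 0], [[0, 0, 0], 0.075, 0], [[0, 0, 0], 0.075, 0], [[0, 0, 0], 0.075, 0], [[0, 0, 0], 0.075, 0]]' | python3 nudge.py>/dev/null; echo '[[[0, 0, 0], 0.0355, 0], [[0, 0, 0], 0, 0]]' | python3 nudge.py; python3 -c "
import h;h.rep()
from cell import arm, cam, status
import cv2
for n,(a,b,c,d) in dict(top=(130,285,170,360),scene=(130,280,200,400)).items():
  i=cam.get_image(n)['image'][a:b,c:d];cv2.imwrite(f'pics/b_{n}.png',cv2.resize(i,None,fx=3.8,fy=3.8,interpolation=2))"
```

```text
clock: 7.45
position: [0.5291, 0.3698, 0.0956]
ee_rot: [-2.415, 2.005, 0.029]
force: [0.8, -1.6, 0.9]
width: 0.003
gripper_force: 0.0
galley mm [-21.6  11.9  95.6] toolx ang err -1.4705298851613235 toolz [-0.012  0.014 -1.   ] F [ 0.8 -1.6  0.9] w 0.003 t 7.45
```

View pics/b_top.png

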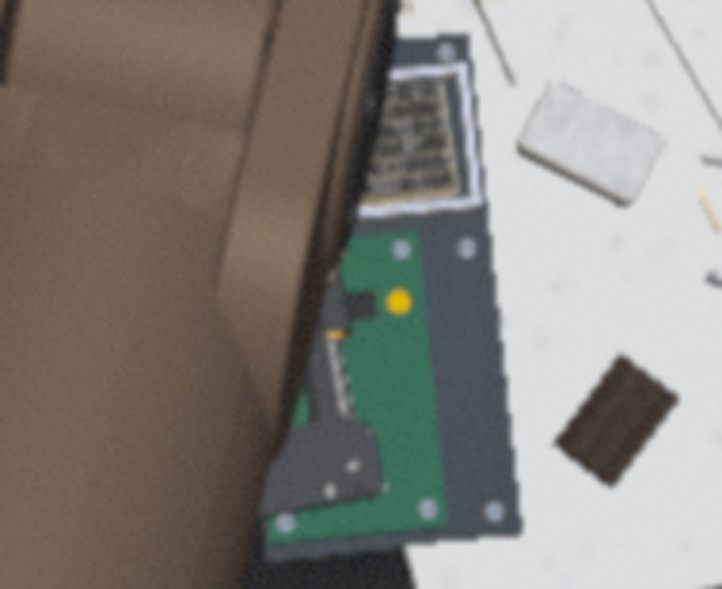

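View pics/b_scene.png

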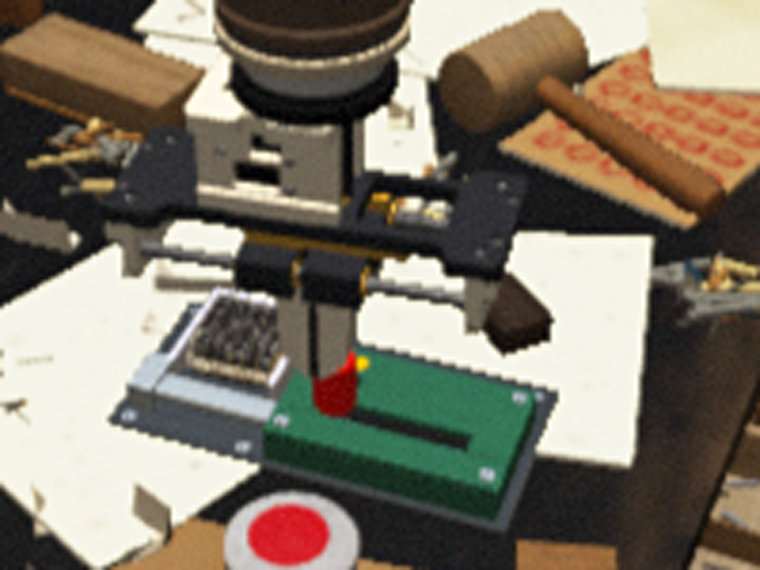

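The bolt lies across to its keeper, and the knob stands in the corner (scene crop (335, 405)). The fingers are just above and behind it. I'll back off to −x and finish the turn before descending.

Converted, -0.012 m is -0.24, -0.002 m is -0.04, 0.1 rad is 0.05.

```bash
echo '[[[-0.24, 0, 0], 0.05, 0], [[-0.24, -0.04, 0], 0, 0], [[0, 0, 0], 0, 0], [[0, 0, 0], 0, 0]]' | python3 nudge.py >/dev/null; python3 -c "import h;h.rep()"
```

```text
galley mm [-21.5  12.8  83.2] toolx ang err -1.5307658049941444 toolz [-0.002  0.056 -0.998] F [-0.2 -0.4 -0.2] w 0.005 t 7.95
```

```bash
python3 -c "
import h;h.rep()
from cell import arm, cam, status
s=status.observe();print(s['joints'].round(3) if hasattr(s['joints'],'round') else s['joints'],s['position'],s['joint_efforts'],s['ee_rot'])"
```

```text
galley mm [-21.5  12.8  83.2] toolx ang err -1.5307658049941444 toolz [-0.002  0.056 -0.998] F [-0.2 -0.4 -0.2] w 0.005 t 7.95
[-1.362  1.042  1.318  1.77  -1.131  1.271 -2.742] [0.53011562 0.36981338 0.08318694] [-7.11715152e-02 -7.01089668e+01  2.92891055e+01 -1.57780927e+01
 -3.21274605e-01  6.02524867e-02 -1.31401230e-03] [-2.32428733  2.05186132  0.05938352]
```

Joints 3 and 7 have run to their limits. I'll lift and turn back right away, and use the other quarter turn or none.

Converted, -0.03 m is -0.6, -0.02 m is -0.4, -0.15 rad is -0.075.

```bash
echo '[[[0, 0, -0.3], -0.01, 0], [[0, 0, -0.4], -0.05, 0], [[0, 0, -0.6], -0.075, 0], [[0, 0, -0.4], -0.075, 0], [[0, 0, -0.4], -0.075, 0], [[0, 0, 0], 0, 0]]' | python3 nudge.py >/dev/null; python3 -c "
import h;h.rep()
from cell import arm, cam, status
s=status.observe();print(s['joints'].round(3))"
```

```text
galley mm [-15.   13.9 190.6] toolx ang err -0.9576058546624224 toolz [ 0.002  0.058 -0.998] F [ 0.5 -0.7  0.7] w 0.002 t 8.55
[-1.366  0.836  1.3    1.682 -0.897  1.301 -2.324]
```

Converted, -0.058 rad is -0.029.

```bash
echo '[[[0, 0, 0], -0.075, 0], [[0, 0, 0], -0.075, 0], [[0, 0, 0], -0.075, 0], [[0, 0, 0], -0.075, 0], [[0, 0, 0], -0.075, 0], [[0, 0, 0], -0.075, 0], [[0, 0, 0], -0.029, 0], [[0, 0, 0], 0, 0]]' | python3 nudge.py >/dev/null; python3 -c "
import h;h.rep()
from cell import arm, cam, status
s=status.observe();print(s['joints'].round(3))"
```

```text
galley mm [-15.4  11.9 186.4] toolx ang err -0.0057197966867759825 toolz [-0.004  0.055 -0.998] F [0.  0.3 0.1] w 0.005 t 9.35
[-1.298  0.711  1.077  1.68  -0.733  1.172 -1.512]
```

Converted, -0.15 rad is -0.075.

```bash
echo '[[[0, 0, 0], -0.075, 0], [[0, 0, 0], -0.075, 0], [[0, 0, 0], -0.075, 0], [[0, 0, 0], -0.075, 0], [[0, 0, 0], -0.075, 0], [[0, 0, 0], -0.075, 0], [[0, 0, 0], -0.075, 0], [[0, 0, 0], -0.075, 0], [[0, 0, 0], -0.075, 0], [[0, 0, 0], -0.075, 0]]' | python3 nudge.py >/dev/null; echo '[[[0.3, 0, 0], -0.0325, 0], [[0.3, 0.04, 0], 0, 0], [[0, 0, 0], 0, 0]]' | python3 nudge.py >/dev/null; python3 -c "
import h;h.rep()
from cell import arm, cam, status
s=status.observe();print(s['joints'].round(3))"
```

```text
galley mm [-48.6  14.6 187.4] toolx ang err 1.5604266446101978 toolz [-0.004  0.055 -0.998] F [-0.  -0.3  0.3] w 0.002 t 10.65
[-1.118  0.591  0.662  1.612 -0.46   1.064 -0.243]
```

Converted, 0.03 m is 0.6, 0.02 m is 0.4, 0.01 rad is 0.005.

```bash
echo '[[[-0.12, 0, 0.6], 0.005, 0], [[-0.12, 0, 0.6], 0, 0], [[0, 0, 0.6], 0, 0], [[0, 0, 0.4], 0, 0], [[0, 0, 0.2], 0, 0], [[0, 0, 0], 0, 0]]' | python3 nudge.py >/dev/null; python3 -c "
import h;h.rep()
from cell import arm, cam, status
s=status.observe();print(s['joints'].round(3))"
```

```text
galley mm [-39.7  14.3  66. ] toolx ang err 1.5497523842678311 toolz [-0.005  0.052 -0.999] F [ 0.4 -0.1  0.2] w 0.008 t 11.25
[-1.056  0.716  0.577  1.723 -0.565  0.845 -0.148]
```

Converted, 0.009 m is 0.18, -0.007 m is -0.14, -0.02 rad is -0.01.

```bash
echo '[[[0, 0, 0.18], -0.01, 0], [[0, 0, 0], 0, 0], [[-0.14, 0, 0], 0, 0], [[-0.14, 0, 0], 0, 0], [[-0.06, 0, 0], 0, 0], [[0, 0, 0], 0, 0]]' | python3 nudge.py >/dev/null; python3 -c "import h;h.rep()"; echo '[[[-0.1, 0, 0], 0, 0], [[-0.1, 0, 0], 0, 0], [[-0.06, 0, 0], 0, 0]]' | python3 nudge.py |grep force; python3 -c "import h;h.rep()"
```

```text
galley mm [-22.7  15.4  57.9] toolx ang err 1.5701098624466838 toolz [-0.003  0.055 -0.999] F [-0.3  0.4  0.7] w 0.004 t 11.85
force: [0.3, 0.4, 0.4]
gripper_force: 0.6
galley mm [-10.5  15.   56.9] toolx ang err 1.571543490542368 toolz [-0.004  0.055 -0.998] F [0.3 0.4 0.4] w 0.008 t 12.15
```

Converted, -0.005 m is -0.1, -0.004 m is -0.08.

```bash
echo '[[[-0.1, 0, 0], 0, 0], [[-0.08, 0, 0], 0, 0]]' | python3 nudge.py |grep force;  echo '[[[-0.02, 0, -0.01], 0, 0], [[0, 0, 0], 0, 0]]' | python3 nudge.py |grep force; python3 -c "
import h;h.rep()
from cell import arm, cam, status
import cv2
i=cam.get_image('scene')['image'][130:280,200:400];cv2.imwrite('pics/d.png',cv2.resize(i,None,fx=3.8,fy=3.8,interpolation=2))"
```

```text
force: [-1.0, 1.1, 0.9]
gripper_force: 0.7
force: [0.4, 1.0, -0.9]
gripper_force: 0.6
galley mm [-0.8 14.9 56.7] toolx ang err 1.57165271834088 toolz [-0.004  0.055 -0.999] F [ 0.4  1.  -0.9] w 0.002 t 12.55
```

View pics/d.png

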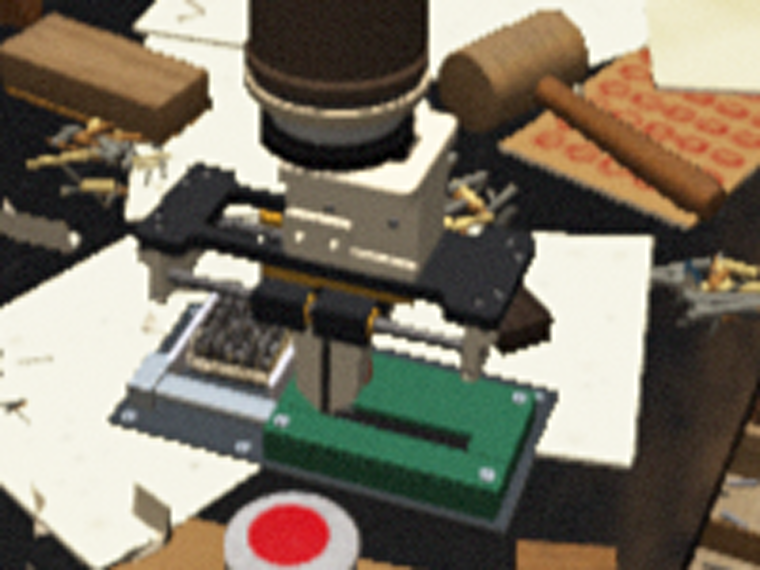

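The fingers now stand over the corner with the knob hidden behind them, so it is moving along the short leg. I'll nudge until the force rises.

```bash
for i in 1 2 3; do echo '[[[-0.03, 0, 0], 0, 0], [[0, 0, 0], 0, 0]]' | python3 nudge.py >/dev/null; python3 -c "import h;h.rep()"; done
```

```text
galley mm [-0.4 15.  56.7] toolx ang err 1.572603217965801 toolz [-0.004  0.056 -0.998] F [ 0.8  5.  -0.8] w 0.003 t 12.8
galley mm [-0.1 14.9 56.7] toolx ang err 1.5733872731916432 toolz [-0.004  0.057 -0.998] F [ 0.1  8.5 -2. ] w 0.002 t 13.0
galley mm [ 0.2 14.8 56.7] toolx ang err 1.5743528144824672 toolz [-0.004  0.058 -0.998] F [-0.3  9.6 -2.5] w 0.005 t 13.2
```

The force rises to 10 N at x≈0, where the end stop should be. Retreat, then check.

Converted, -0.05 m is -1, -0.03 m is -0.6.

```bash
echo '[[[0.3, 0, 0], 0, 0], [[0.3, 0, 0], 0, 0], [[0, 0, -0.6], 0, 0], [[0, 0, -0.8], 0, 0], [[0, 0, -1], 0, 0], [[0, -0.8, -0.6], 0, 0], [[-0.4, -0.8, 0], 0, 0], [[-0.8, -0.4, 0], 0, 0], [[-0.9, 0, 0], 0, 0], [[-0.9, 0, 0], 0, 0]]' | python3 nudge.py >/dev/null; echo '[[[-0.9, 0, 0], 0, 0], [[-0.9, 0, 0], 0, 0], [[-0.9, 0, 0], 0, 0], [[-0.9, 0, 0], 0, 0], [[-0.9, 0, 0], 0, 0], [[0, 0, 0], 0, 0], [[0, 0, 0], 0, 0]]' | python3 nudge.py; python3 -c "
import h;h.rep()
from cell import arm, cam, status
import cv2
print(status.observe()['joints'].round(3))
i=cam.get_image('top')['image'];cv2.imwrite('pics/e.png',cv2.resize(i[130:285,170:360],None,fx=3.8,fy=3.8,interpolation=2))"
```

```text
clock: 14.9
position: [0.4649, -0.016, 0.1875]
ee_rot: [-2.101, -2.281, -0.058]
force: [-0.1, 0.7, -1.3]
width: 0.007
gripper_force: 0.0
galley mm [357.4 -84.7 187.5] toolx ang err 1.5684022875251569 toolz [-0.004  0.054 -0.999] F [-0.1  0.7 -1.3] w 0.007 t 14.9
[-0.679  0.297  0.808  2.065 -0.341  0.907  0.406]
```

View pics/e.png

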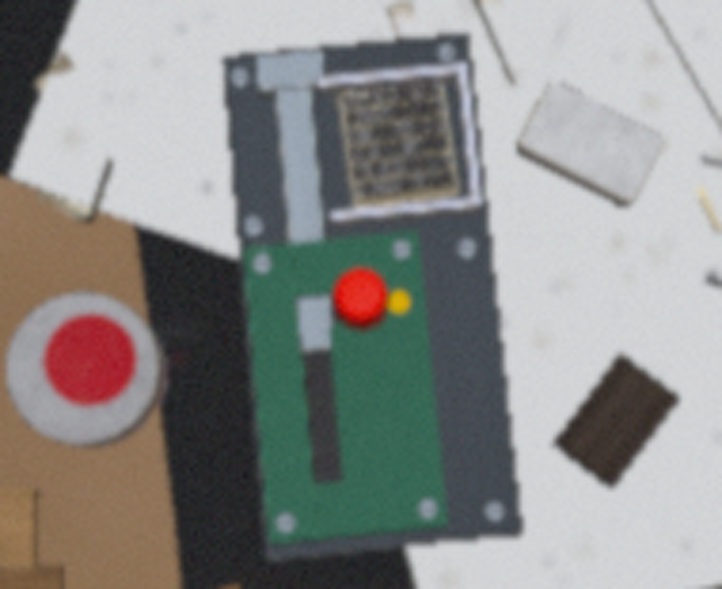

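The knob top sits at crop (360, 297) beside the yellow dot. The bolt is in its keeper, and the type, tin, letter and eraser are unmoved. A quick check of the number follows.

```bash
python3 -c "
from h import *
print(gal(back(170+360.5/3.8-.5,130+297.5/3.8-.5,.07)))"
```

```text
[21.5 12.6 70. ]
```

```bash
python3 -c "
from cell import arm, cam, status
print(arm.sign_off())"
```

```text
the job is handed in; nothing more can be done
None
```

I pushed the bolt knob to the corner and then to the end of the short leg, measured at 21.5 of 22 mm with a firm stop. The type and the loose things look unmoved and the arm is clear. The job was handed in at about 15 s, with one flaw: partway through, joint 7 read -2.742 against its listed limit of -2.74 before I turned back.

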